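# Shut the lever arch file on the delivery notes

## Task

The lever arch file on the packing bench lies open with the day's delivery notes on its posts. With a fingertip, push its standing lever over and down until it snaps shut (work the arches by the lever, don't push on the arches themselves), and press the black hold-down bar down the posts until it lies flat on the sheets. Don't lean on the file with great force, leave it lying where it is on the bench, and leave the tape gun, the marker and the drinks can where they are.

Things in the scene. Friction and masses are not known exactly. Their poses are not given: they have to be found in the camera images.
- file: navy lever arch file lying open, loose, 1.6 kg. Origin on the bench under the mechanism; x along the spine (318 mm long), y to the spine and front cover, z up. Covers 3 mm: back y -225 to 60 mm, spine to 135, front to 420. White sheets y -208 to 2 mm, top at 21 mm. Steel plate 162 x 66 mm at y = 12. Two fixed steel posts 4.4 mm thick at x = -40 and 40, y = -10, tops 49 mm high.
- lever (a joint): angle of the steel lever, rad. 0: open, leaning 10 degrees past upright to the sheets (file's -y); it grows as it swings to the spine (+y) and down; 1.6: shut, pointing to +y, 8 degrees above flat, hard stop. A spring drives it both ways from the centre at 1.0: about 5 N at the thumb end starts it, none is needed at 1.0, then it snaps shut. The arches follow it.
- lever_hinge (a point): the lever's hinge, fixed in the file at x = 0, y = 12 mm, z = 14 mm; the hinge axis runs along the file's x.
- lever_tip (a point): centre of the lever's rolled thumb end (a bar 24 mm long, 8 mm thick), 68 mm from the hinge; moves with the lever. The lever is a steel strip 18 mm wide, 3 mm thick, 24 mm wide near its end. Standing open its end is 85 mm above the bench, shut 27 mm.
- arches: two bent steel wire arches (4.4 mm wire) at x = -40 and 40 mm of the file, on one rod along x; origin on the rod at y = 32, z = 9 mm of the file. Linked to the lever: open they lean 0.9 rad away from the posts to the spine; shut, their ends meet the posts' tops and their crowns are 60 mm above the bench.
- bar (a joint): how far the hold-down bar has slid down the posts, m. 0: top of its travel; 0.020: flat on the sheets (hard stop). It starts between 0 and 0.008, stays where it is left and takes about 2.5 N plus a little drag (15 N per m/s) to slide.
- bar_top (a point): middle of the top of the hold-down bar: a black plastic strip 126 x 14 mm, 4 mm thick, along the file's x over the sheets' punched margin, at the file's x = 0, y = -10 mm; the posts pass through it 40 mm either side of the middle. Its top is 45 mm above the bench at joint value 0, 25 mm when flat on the sheets.
- tape_gun: hand tape dispenser, grey handle and red frame, 250 x 125 mm, 61 mm high, lying on its side on the front cover, 0.45 kg. Origin under the tape roll's centre (roll 100 mm wide). Leave alone.
- marker: grey marker pen with a black cap, 125 mm long, 17 mm thick, lying on the sheets. Origin under its middle, x along it. Leave alone.
- can: slim drinks can, black and silver, 53 mm wide and 156 mm high, standing on the bench to the right of the file. Origin at the centre of its foot. Leave alone.

How it is judged:
By the outcome, as a careful person would: the job done as asked, in the order asked, and still so for the second after the job is handed in, with the robot touching nothing.
It also fails if it takes over 40 s, if anything falls off the work surface, if the arm or the gripper's body presses on something with over 40 N, if the wrist force passes 120 N, or if a joint passes its speed limit or range.

## Robot

A 6-joint arm with a two-finger parallel gripper is mounted at the origin on the work surface. World frame = base frame: x ahead of the robot, y to its left, z up, the work surface at z = 0. Lengths are in m, angles in rad, forces in N, time in s.
With the tool pointing down it reaches from about 0.325 to 0.775 m from the base axis. Payload 5.5 kg.
Tool frame: the origin (TCP) lies at the very end of the fingers, on their centre line; the grasp point (between the pads) lies bot.grasp_offset behind it (bot.grasp_offset is the distance from the TCP to the grasp point, in m); z points along the fingers, y is the line along which they close (so a half turn about z gives the same grasp; the last joint's range is limited). The gripper opens to 88 mm and grips with 3 to 60 N. Pads are 20 mm wide; open, the fingers measure 115 mm over their backs; the gripper's body (75 mm by 178 mm) begins 61 mm behind the grasp point.
Start: joints at [1.109, 0.091, 1.231, -0, 1.82, -0.057], TCP at [0.236, 0.552, 0.223] pointing down, gripper open.
Joint ranges: [-2.87, 2.87], [-0.86, 2.18], [0.17, 2.46], [-1.51, 4.65], [0.06, 2.69], [-2.65, 2.65]. Speed limits (rad/s): [2.57, 2.57, 3.01, 3.14, 3.14, 3.14].

## Interface

Orientations are given as a unit quaternion [w, x, y, z].
In Python, from rig import bot, camera, finder gives the robot as it stands.
- The arm moves only by the tool drive_tool, never from a script. Its argument "increments" is a list of rows, each a list of 5 numbers: the closure, from -1 (fully open) to 1 (shut), then the shift along the tool's x, y, z in cm, then the turn about the tool's z in rad. A call has 1 to 10 rows; each row shifts and turns the commanded pose from where the row before left it, along the tool's axes as they then stand; what a row does not reach is not made up. A row lasts 1/8 s, in which the tool goes at most 62.5 mm and 10.7 degrees, less where a joint would pass 70% of its speed; a pose out of reach is approached as far as the arm can. A call is refused whole if a number of a shift passes 6.25 or a number of a turn 0.188, either way. A call with a gripper value outside its range is refused whole. The fingers move at their own pace and stop on an object; "newtons" is the grip in N (left out, the last holds). Time passes only in rows, so rows that do not move let the fingers close. It gives the time, the measured TCP pose, the force, the opening and the grip force at its end, in the units of the state.
- bot.observe(): the state, without advancing time (a new reading comes with each control period).
- camera(name): name is "side" or "top"; returns a dict with "pixels" (420x560x3 uint8, blue, green, red), "range_z" (420x560 float32, m along the optical axis (not along the pixel's ray), 0 where there is no reading), "K" (3x3 intrinsics, pixels), "R" (3x3) and "t" (3): a world point X has camera coordinates R X + t. Camera axes: x right, y down, z forward; pixel columns grow to the right and rows downward; lengths in m; the calibration is good to about 2 mm. A picture is of the moment at which its call begins.
- bot.job_done(): hands the job in; it is judged then, once.
Trained networks look in the newest picture that a camera, given by its name, has taken for a name from the list of things; names that differ only in an ending like _2 or _b are one class to them, and where a whole thing is asked for, a point or a joint stands for the part that bears it (a point fixed in the world has none). Each returns a list of dicts, best first, with "conf" (0 to 1); they miss things now and then, are a little off and sometimes report something else, mostly with a low value. They report only what shows in the picture. A call takes as long as a camera call.
- finder.cut_out(camera, target): "pixels" (420x560 bool, what is visible of it) and "bbox" ([left, top, right, bottom] in pixels, round what is visible of it).
- finder.spot_point(camera, target): "uv" ([column, row] in pixels: a listed point, or the origin of a listed thing).
The state is a dict: "t": time; "joint_pos": joint angles; "qd": joint speeds; "effort": joint torques, N m; "tcp_pos": TCP position; "tcp_rot": TCP orientation; "ft_force": force on the tool from outside, world axes, zero at the start; "moment": the same for the moment, N m; "finger_gap": opening from 0.0 (shut) to 1.0 (fully open); "grip_force": force on a finger pad.
Only numpy, scipy, OpenCV 4.12 (cv2) and the standard library are available. Lean on these libraries where they do the work, as an engineer would, in place of code of your own. Each camera call takes 0.05 s, during which the arm holds its last target. There are 200 camera calls.

## Working session

There is one attempt and no reset: what is moved stays moved. The work goes in short steps, Python scripts to look and compute and a tool call to move; the robot and the scene stay as the last step left them, time stands still between calls to the robot, and variables do not carry over. Pictures are saved under pics/ and viewed, at most 10 in all, crops included, and the job is handed in when it is done.

Besides the shell and the picture viewer there is one more tool, called after "Call:" as name(argument=value, ...) on one line, values as JSON. drive_tool: Moves the arm, as the interface text tells. Its arguments: {"type":"object","properties":{"increments":{"type":"array"},"newtons":{"type":"number"}},"required":["increments"]}

```bash
mkdir -p pics; cat > h.py <<'E'
import numpy as np, cv2
from rig import bot, camera, finder
def world(c,uv,z=None):
    u,v=uv; d=np.linalg.inv(c["K"])@np.array([u,v,1.]); 
    if z is None:
        p=c["range_z"][int(round(v))-1:int(round(v))+2,int(round(u))-1:int(round(u))+2]; s=np.median(p[p>0]) if (p>0).any() else np.nan
    else:
        o=-c["R"].T@c["t"]; w=c["R"].T@d; s=(z-o[2])/w[2]
    return c["R"].T@(d*s-c["t"])
E
python3 - <<'E'
from h import *
for n in("top","side"):
    c=camera(n); cv2.imwrite(f"pics/{n}0.png",c["pixels"])
    print(n,(-c["R"].T@c["t"]).round(3))
    for k,z in(("file",0),("lever_hinge",.014),("lever_tip",.081),("bar_top",.043),("arches",.009),("tape_gun",.003),("marker",.021),("can",0)):
        for r in finder.spot_point(n,k)[:2]:
            print(k,round(r["conf"],2),np.round(r["uv"]),world(c,r["uv"]).round(3),world(c,r["uv"],z).round(3))
s=bot.observe(); print({k:s[k] for k in("t","tcp_pos","tcp_rot","ft_force","finger_gap")},bot.grasp_offset)
E
```

```text
top [ 0.438 -0.036  1.217]
file 0.78 [253. 214.] [0.545 0.05  0.027] [0.547 0.052 0.   ]
lever_hinge 0.9 [248. 213.] [0.548 0.066 0.019] [0.549 0.067 0.014]
lever_hinge 0.48 [158. 211.] [0.546 0.317 0.055] [0.55  0.329 0.014]
lever_tip 0.45 [251. 214.] [0.543 0.057 0.026] [0.538 0.053 0.081]
bar_top 0.54 [254. 210.] [0.556 0.046 0.045] [0.556 0.046 0.043]
arches 0.48 [243. 214.] [0.546 0.082 0.007] [0.546 0.082 0.009]
tape_gun 0.97 [155. 210.] [0.548 0.325 0.06 ] [0.553 0.343 0.003]
marker 0.78 [305. 206.] [ 0.569 -0.1    0.035] [ 0.57  -0.101  0.021]
marker 0.5 [247. 210.] [0.555 0.068 0.019] [0.555 0.068 0.021]
can 0.67 [423. 204.] [ 0.578 -0.43   0.077] [ 0.587 -0.457 -0.   ]
side [ 0.159 -0.7    0.99 ]
file 0.94 [259. 207.] [0.549 0.034 0.021] [0.557 0.051 0.   ]
lever_hinge 0.66 [203. 144.] [0.522 0.289 0.038] [0.531 0.314 0.014]
lever_hinge 0.56 [256. 200.] [0.543 0.04  0.046] [0.556 0.065 0.014]
lever_tip 0.58 [259. 182.] [0.589 0.105 0.023] [0.563 0.057 0.081]
bar_top 0.69 [264. 196.] [0.567 0.042 0.044] [0.568 0.043 0.043]
bar_top 0.38 [259. 184.] [0.559 0.049 0.086] [0.578 0.085 0.043]
arches 0.62 [250. 198.] [0.549 0.08  0.012] [0.55  0.082 0.009]
arches 0.27 [256. 199.] [0.546 0.043 0.046] [0.561 0.072 0.009]
tape_gun 0.96 [203. 144.] [0.522 0.291 0.039] [0.536 0.329 0.003]
marker 0.91 [296. 239.] [ 0.57  -0.101  0.034] [ 0.576 -0.093  0.021]
can 0.62 [401. 370.] [ 0.572 -0.469  0.046] [ 0.592 -0.458 -0.   ]
{'t': 0.9, 'tcp_pos': array([0.23633421, 0.551533  , 0.22264451]), 'tcp_rot': array([-4.34078966e-06,  2.01025690e-01,  9.79585969e-01,  3.94236981e-05]), 'ft_force': array([ 0.11609281, -0.71777433, -0.32578835]), 'finger_gap': 0.9999542355411499} 0.0187
```

```bash
python3 - <<'E'
import cv2,numpy as np
a=cv2.resize(cv2.imread("pics/top0.png")[150:280,190:350],None,fx=4.5,fy=4.5,interpolation=3)
b=cv2.resize(cv2.imread("pics/side0.png")[130:260,190:350],None,fx=4.5,fy=4.5,interpolation=3)
cv2.imwrite("pics/tc.png",a);cv2.imwrite("pics/sc.png",b)
E
```

```text
(no output)
```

View pics/top0.png

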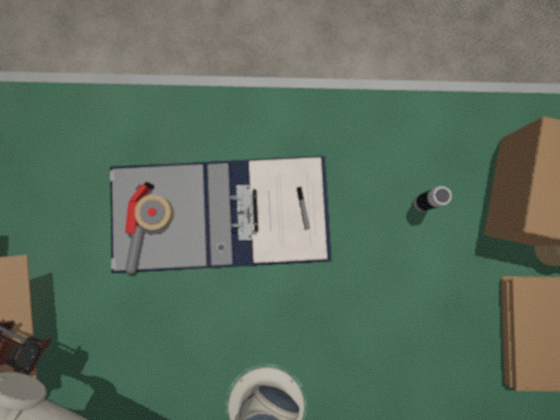

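View pics/tc.png

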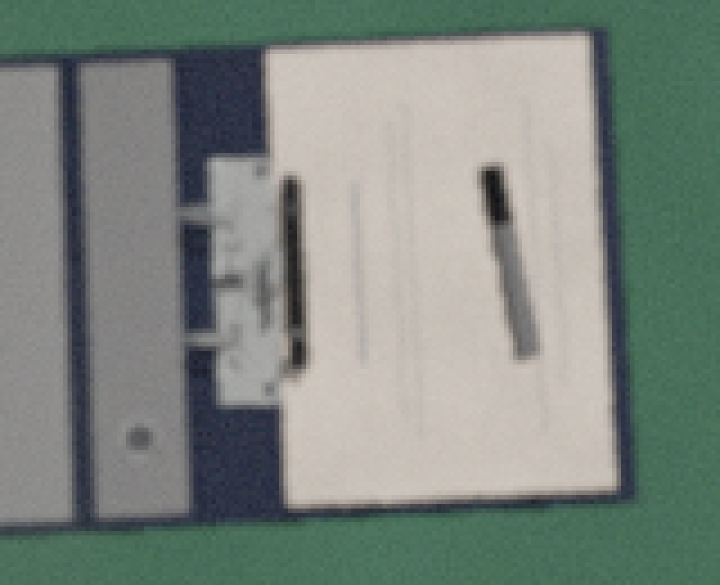

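View pics/sc.png

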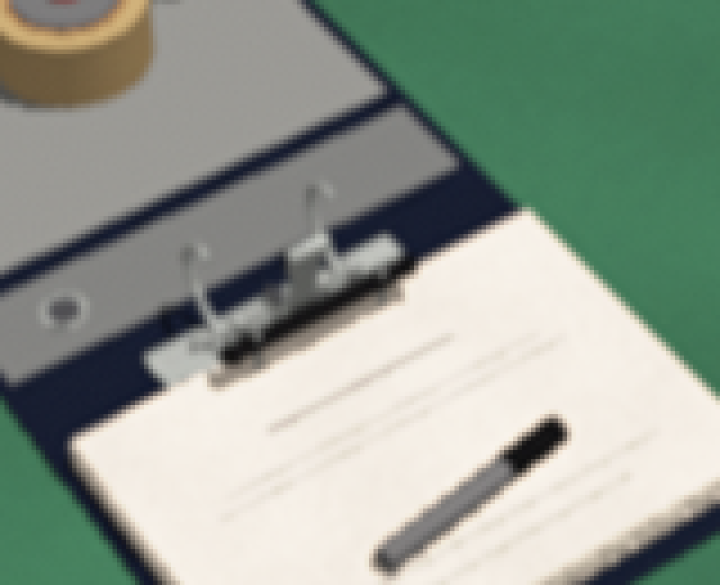

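The top view shows the file with +y to the left (world +y). The plate is at px (248,212), the bar runs along (255,190)-(256,232), the marker is at (305,206), and the tape gun is at (150,215). The lever stands in the middle, near (249,214), with the arches leaning left. Next I'll get the yaw and origin.

```bash
python3 - <<'E'
from h import *
c=camera("top")
P=[world(c,p,.021) for p in((249.5,160),(253.3,263.3),(321.5,157),(327,260))]
P=np.array(P);print(P.round(3))
yaw=-np.arctan2(*(P[0]-P[1])[:2][::-1]);
d=P[0]-P[1];a=np.arctan2(d[1],d[0]);d=P[2]-P[3];b=np.arctan2(d[1],d[0]);d=P[1]-P[3];e=np.arctan2(-d[0],d[1]);d=P[0]-P[2];f=np.arctan2(-d[0],d[1]);print("yaws",a,b,e,f)
y=np.mean([a,b,e,f]);R=np.array([[np.cos(y),-np.sin(y)],[np.sin(y),np.cos(y)]])
print("origin from sheets (y mid -.103)",P[:,:2].mean(0)-R@[0,-.103])
# heights in file frame from both cameras
O=P[:,:2].mean(0)-R@[0,-.103]
for n in("top","side"):
    c=camera(n)
    for k in("bar","lever","arches"):
        for r in finder.cut_out(n,k)[:1]:
            m=r["pixels"];v,u=np.nonzero(m);s=c["range_z"][v,u];ok=s>0
            X=(np.linalg.inv(c["K"])@np.stack([u,v,np.ones(len(u))]))*s
            X=(c["R"].T@(X-c["t"][:,None])).T[ok]; q=(X[:,:2]-O)@R
            print(n,k,round(r["conf"],2),r["bbox"],"file x",np.percentile(q[:,0],[2,50,98]).round(3),"y",np.percentile(q[:,1],[2,50,98]).round(3),"z",np.percentile(X[:,2],[5,50,75,98]).round(3))
            if k=="lever":
                t=X[:,2]>.06; print("  high:",q[t].mean(0).round(3),t.sum(),X[t,2].max().round(3) if t.any() else None)
E
```

```text
[[ 0.705  0.065  0.021]
 [ 0.402  0.046  0.021]
 [ 0.718 -0.149  0.021]
 [ 0.415 -0.167  0.021]]
yaws 0.06113301456919574 0.06135873869730514 0.06039080168893461 0.06205112156861592
origin from sheets (y mid -.103) [0.55355243 0.05164508]
top bar 0.47 [253.6, 189.0, 259.0, 230.5] file x [-0.057  0.006  0.056] y [-0.016 -0.009 -0.003] z [0.041 0.045 0.047 0.05 ]
top lever 0.61 [243.8, 205.5, 252.7, 211.0] file x [-0.012 -0.001  0.007] y [-0.003  0.003  0.017] z [0.016 0.082 0.084 0.086]
  high: [-0.002  0.001] 19 0.086
top arches 0.45 [228.9, 193.9, 245.9, 227.5] file x [-0.043  0.037  0.052] y [0.031 0.045 0.064] z [0.001 0.014 0.036 0.068]
side bar 0.55 [236.8, 186.5, 283.4, 211.4] file x [-0.056 -0.004  0.061] y [-0.019 -0.012 -0.004] z [0.042 0.046 0.047 0.051]
side lever 0.52 [254.7, 180.9, 263.0, 195.5] file x [-0.008  0.001  0.01 ] y [-0.004  0.002  0.007] z [0.04  0.064 0.078 0.088]
  high: [ 0.001 -0.001] 46 0.09
side arches 0.7 [237.6, 190.4, 267.1, 207.6] file x [-0.039 -0.035  0.03 ] y [0.031 0.034 0.039] z [0.008 0.011 0.013 0.016]
```

File origin is about (0.5535, 0.0516) with yaw 0.061. The sizes agree: sheets 303 mm long, lever end at 86 mm, bar top at about 45 mm. I'll turn tool y along the file's x with the fingers shut, then move above the sheet side of the lever.

Call:
drive_tool(increments=[[1, 0, 0, 0, 0.184], [1, 0, 0, 0, 0.184], [1, 0, 0, 0, 0.184], [1, 0, 0, 0, 0.184], [1, 0, 0, 0, 0.184], [1, 0, 0, 0, 0.184], [1, -3.5, 1.8, 0, 0], [1, -3.5, 1.8, 0, 0], [1, -3.5, 1.8, 0, 0], [1, -3.5, 1.8, 0, 0]], newtons=20)

```text
t: 2.6
tcp_pos: [0.3173, 0.4151, 0.2227]
tcp_rot: [0.0, 0.685, 0.729, 0.0]
ft_force: [0.4, -0.0, 0.9]
finger_gap: 0.003
grip_force: 0.0
```

Call:
drive_tool(increments=[[1, -3.5, 1.8, 0, 0], [1, -3.5, 1.8, 0, 0], [1, -3.5, 1.8, 0, 0], [1, -3.5, 1.8, 0, 0], [1, -3.5, 1.8, 0, 0], [1, -3.5, 1.8, 0, 0], [1, -3.5, 1.8, 0, 0], [1, -3.5, 1.8, 0, 0], [1, -3.5, 1.8, 0, 0], [1, -3.5, 1.8, 0, 0]])

```text
t: 3.85
tcp_pos: [0.5187, 0.0769, 0.2228]
tcp_rot: [0.0, 0.685, 0.729, 0.0]
ft_force: [-0.3, 0.6, -1.2]
finger_gap: 0.006
grip_force: 0.0
```

```bash
cat >> h.py <<'E'
O=np.array([.5535,.0516]);Y=.061;R2=np.array([[np.cos(Y),-np.sin(Y)],[np.sin(Y),np.cos(Y)]])
def st():
    s=bot.observe(); w,x,y,z=s["tcp_rot"]
    ty=np.array([2*(x*y+w*z)*1.0-4*w*z*0,0]) 
    yv=np.array([2*(x*y-w*z),1-2*(x*x+z*z)])
    print("t",round(s["t"],2),"file xy mm",((s["tcp_pos"][:2]-O)@R2*1e3).round(1),"z",(s["tcp_pos"][2]*1e3).round(1),"tool y ang",np.arctan2(yv[1],yv[0]).round(3),"F",np.round(s["ft_force"],1),"gap",round(s["finger_gap"],3))
E
sed -i '/ty=np/d' h.py
python3 -c "
from h import *
st()"
```

```text
t 3.85 file xy mm [-33.2  27.4] z 222.8 tool y ang 0.062 F [-0.3  0.6 -1.2] gap 0.006
```

Call:
drive_tool(increments=[[1, -2.3, 1.1, 0, 0], [1, -2.3, 1.1, 0, 0], [1, -2.3, 1.1, 0, 0], [1, 0, 0, 3, 0], [1, 0, 0, 3, 0], [1, 0, 0, 3, 0], [1, 0, 0, 3, 0], [1, 0, 0, 0, 0]])

```text
t: 4.85
tcp_pos: [0.5537, 0.0113, 0.0998]
tcp_rot: [-0.002, 0.685, 0.729, -0.002]
ft_force: [-0.4, -0.3, 0.7]
finger_gap: 0.005
grip_force: 0.0
```

```bash
python3 -c "
from h import *
st()
a=camera('side');b=camera('top')
print([(r['conf'],world(a,r['uv'],.102)) for r in finder.spot_point('side','lever_tip')])
im=np.hstack([cv2.resize(c['pixels'][s:s+130,190:350-60],None,fx=4,fy=4,interpolation=3) for c,s in((b,150),(a,110))])
cv2.imwrite('pics/p1.png',im)"
```

```text
t 4.85 file xy mm [ -2.2 -40.2] z 99.8 tool y ang 0.062 F [-0.4 -0.3  0.7] gap 0.005
[(0.59, array([0.55726324, 0.03472398, 0.102     ]))]
```

View pics/p1.png

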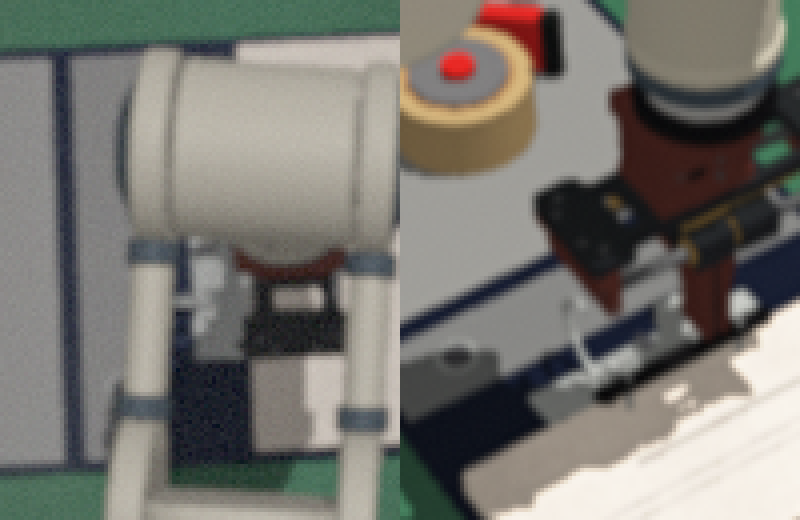

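The picture shows a finger at crop (715,320) and a second red piece at (610,290). I'll project the TCP and check whether the fingers are really shut.

```bash
python3 -c "
from h import *
s=bot.observe();a=camera('side')
im=cv2.resize(a['pixels'][90:240,190:350],None,fx=4,fy=4,interpolation=3)
T=s['tcp_pos']
for d in((0,0,0),(.0135,0,0),(-.0135,0,0),(0,.01,0),(0,-.01,0),(0,0,.08)):
    p=a['K']@(a['R']@(T+d)+a['t']);p=(p/p[2])[:2];q=((p-[190,90])*4+2).astype(int);print(d,p.round(),q)
    cv2.circle(im,tuple(map(int,q)),4,(0,255,0),1)
cv2.imwrite('pics/p2.png',im)"
```

```text
(0, 0, 0) [266. 189.] [306 398]
(0.0135, 0, 0) [271. 187.] [326 389]
(-0.0135, 0, 0) [261. 191.] [285 407]
(0, 0.01, 0) [264. 186.] [297 387]
(0, -0.01, 0) [268. 192.] [315 409]
(0, 0, 0.08) [266. 164.] [304 298]
```

View pics/p2.png

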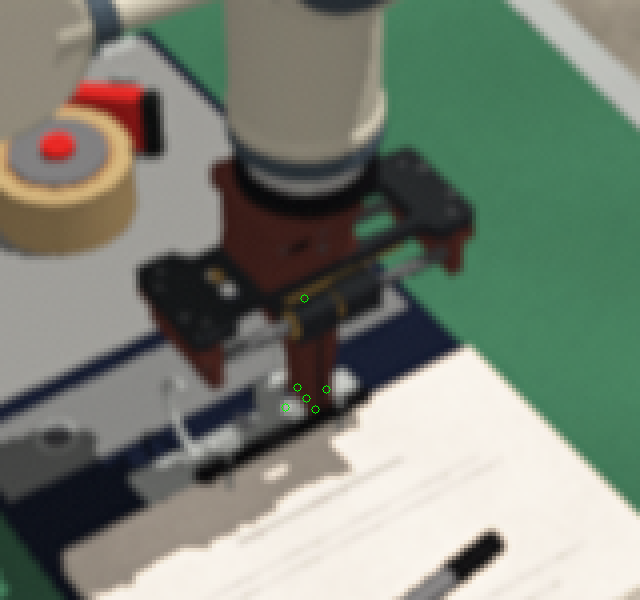

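The fingers are shut at the TCP. The other red piece is the end of the gripper body, which is high enough to clear. I'll descend beside the lever.

Call:
drive_tool(increments=[[1, 0, 0, 1.5, 0], [1, 0, 0, 1.2, 0], [1, 1, 0, 0, 0], [1, 0, 0, 0, 0]])

```text
t: 5.55
tcp_pos: [0.5547, 0.0221, 0.0755]
tcp_rot: [-0.0, 0.684, 0.729, 0.0]
ft_force: [1.0, -0.1, 0.3]
finger_gap: 0.007
grip_force: 0.0
```

```bash
python3 -c "
from h import *
st()"
```

```text
t 5.55 file xy mm [ -0.6 -29.5] z 75.5 tool y ang 0.063 F [ 1.  -0.1  0.3] gap 0.007
```

Call:
drive_tool(increments=[[1, 0.5, 0, 0.3, 0], [1, 0.5, 0, 0, 0], [1, 0.5, 0, 0, 0], [1, 0.4, 0, 0, 0], [1, 0.4, 0, 0, 0], [1, 0.4, 0, 0, 0], [1, 0.3, 0, 0, 0]])

```text
t: 6.42
tcp_pos: [0.5535, 0.0502, 0.0738]
tcp_rot: [0.001, 0.685, 0.728, -0.0]
ft_force: [-0.8, -6.8, 3.7]
finger_gap: 0.008
grip_force: 2.5
```

```bash
python3 -c "
from h import *
st()"
```

```text
t 6.42 file xy mm [-0.1 -1.4] z 73.8 tool y ang 0.061 F [-0.8 -6.8  3.7] gap 0.008
```

Call:
drive_tool(increments=[[1, 0.5, 0, 0, 0], [1, 0.5, 0, 0.05, 0], [1, 0.5, 0, 0.1, 0], [1, 0.5, 0, 0.2, 0], [1, 0.5, 0, 0.2, 0], [1, 0.5, 0, 0.2, 0]])

```text
t: 7.18
tcp_pos: [0.5511, 0.0818, 0.0649]
tcp_rot: [-0.0, 0.685, 0.729, 0.0]
ft_force: [1.8, -1.9, 1.9]
finger_gap: 0.007
grip_force: 1.5
```

```bash
python3 -c "
from h import *
st()"
```

```text
t 7.17 file xy mm [-0.5 30.2] z 64.9 tool y ang 0.062 F [ 1.8 -1.9  1.9] gap 0.007
```

Tracking the arc as planned. I'll continue past centre, then lift clear and look.

Call:
drive_tool(increments=[[1, 0.5, 0, 0.3, 0], [1, 0.4, 0, 0.3, 0], [1, 0.4, 0, 0.4, 0], [1, 0.35, 0, 0.4, 0], [1, 0.3, 0, 0.4, 0], [1, 0.2, 0, 0.4, 0], [1, 0, 0, 0, 0]])

```text
t: 8.05
tcp_pos: [0.5494, 0.1027, 0.0426]
tcp_rot: [-0.0, 0.685, 0.729, -0.0]
ft_force: [0.3, -1.4, 0.1]
finger_gap: 0.0
grip_force: 0.0
```

Call:
drive_tool(increments=[[1, 0, 0, -2, 0], [1, 0, 0, -3, 0], [1, -1.5, 0, -3, 0], [1, -3, 0, 0, 0], [1, -3, 0, 0, 0], [1, 0, 0, 0, 0]])

```text
t: 8.8
tcp_pos: [0.555, 0.0261, 0.1252]
tcp_rot: [0.001, 0.686, 0.728, 0.001]
ft_force: [0.0, 0.3, 0.1]
finger_gap: 0.005
grip_force: 0.0
```

```bash
python3 -c "
from h import *
st()
a=camera('side')
print([(r['conf'],(world(a,r['uv'],.024)[:2]-O)@R2) for r in finder.spot_point('side','lever_tip')])
print([(r['conf'],(world(a,r['uv'],.043)[:2]-O)@R2,world(a,r['uv'])) for r in finder.spot_point('side','bar_top')])
cv2.imwrite('pics/p3.png',cv2.resize(a['pixels'][110:260,190:350],None,fx=4,fy=4,interpolation=3))"
```

```text
t 8.8 file xy mm [ -0.1 -25.6] z 125.2 tool y ang 0.059 F [0.  0.3 0.1] gap 0.005
[(0.76, array([0.00648328, 0.07325418]))]
[(0.54, array([ 0.01063622, -0.00753094]), array([0.56392926, 0.04354586, 0.04450808]))]
```

View pics/p3.png

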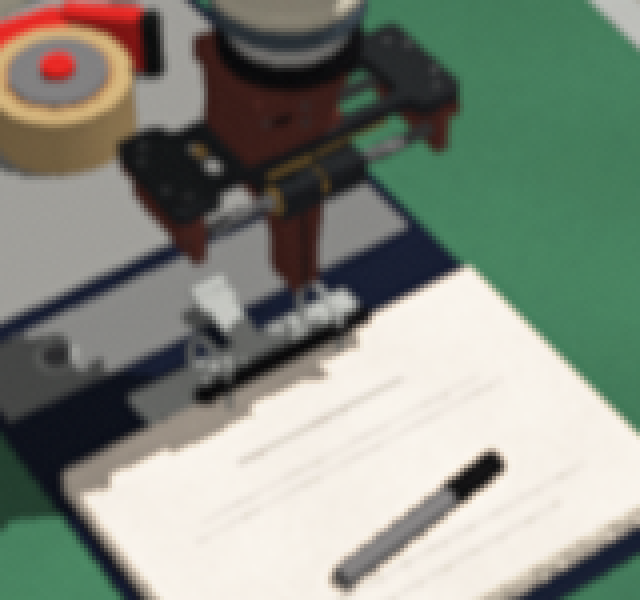

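The side view shows the lever pointing to the spine and down, at (215,300), and the arches closed on the posts. Now I'll press the bar in the middle.

Call:
drive_tool(increments=[[1, 1.5, 0, 0, 0], [1, 0, 0, 2, 0], [1, 0, 0, 2, 0], [1, 0, 0, 2, 0], [1, 0, 0, 1, 0], [1, 0, 0, 0, 0]])

```text
t: 9.7
tcp_pos: [0.5527, 0.0425, 0.0517]
tcp_rot: [-0.001, 0.685, 0.729, -0.001]
ft_force: [0.4, -0.5, 0.3]
finger_gap: 0.01
grip_force: 0.0
```

```bash
python3 -c "
from h import *
st()"
```

```text
t 9.7 file xy mm [-1.3 -9. ] z 51.7 tool y ang 0.062 F [ 0.4 -0.5  0.3] gap 0.01
```

Call:
drive_tool(increments=[[1, 0, 0, 0.4, 0], [1, 0, 0, 0.4, 0], [1, 0, 0, 0.4, 0], [1, 0, 0, 0.4, 0], [1, 0, 0, 0.4, 0], [1, 0, 0, 0.3, 0], [1, 0, 0, 0.2, 0], [1, 0, 0, 0, 0]])

```text
t: 10.7
tcp_pos: [0.5533, 0.0427, 0.0279]
tcp_rot: [-0.0, 0.685, 0.729, -0.0]
ft_force: [0.3, 0.2, 2.2]
finger_gap: 0.004
grip_force: 0.7
```

Call:
drive_tool(increments=[[1, 0, 0, 0.1, 0], [1, 0, 0, 0.1, 0], [1, 0, 0, 0.1, 0], [1, 0, 0, 0, 0]])

```text
t: 11.2
tcp_pos: [0.5533, 0.0427, 0.0253]
tcp_rot: [-0.0, 0.685, 0.729, -0.0]
ft_force: [-1.0, -0.5, 4.7]
finger_gap: 0.005
grip_force: 2.1
```

Call:
drive_tool(increments=[[1, 0, 0, 0.1, 0], [1, 0, 0, 0, 0]])

```text
t: 11.45
tcp_pos: [0.5534, 0.0427, 0.0253]
tcp_rot: [-0.0, 0.685, 0.729, 0.0]
ft_force: [-3.2, -0.8, 9.2]
finger_gap: 0.003
grip_force: 4.5
```

It reached the hard stop at 25 mm with 9 N. I'll lift away and check.

Call:
drive_tool(increments=[[1, 0, 0, -2, 0], [1, 0, 0, -4, 0], [1, 0, 0, -5, 0], [1, 0, -3, -5, 0], [1, 0, -4, -2, 0], [1, 0, -4, 0, 0], [1, 0, -4, 0, 0], [1, 0, 0, 0, 0]])

```text
t: 12.45
tcp_pos: [0.4025, 0.0334, 0.2055]
tcp_rot: [0.001, 0.685, 0.729, 0.001]
ft_force: [0.5, -0.2, 0.7]
finger_gap: 0.006
grip_force: 0.0
```

```bash
python3 -c "
from h import *
st()
a=camera('side')
for k,z in(('lever_tip',.024),('bar_top',.025),('file',0),('marker',.021),('tape_gun',.003),('can',0)):
    print(k,[(round(r['conf'],2),world(a,r['uv'],z).round(3),world(a,r['uv']).round(3)) for r in finder.spot_point('side',k)[:1]])
for k in('bar','lever'):
  for r in finder.cut_out('side',k)[:1]:
    v,u=np.nonzero(r['pixels']);X=np.array([world(a,p) for p in zip(u,v)]);q=(X[:,:2]-O)@R2
    print(k,np.percentile(q,[2,50,98],axis=0).round(3).tolist(),np.percentile(X[:,2],[5,50,95]).round(3))
cv2.imwrite('pics/p4.png',cv2.resize(a['pixels'][110:260,190:350],None,fx=4,fy=4,interpolation=3))"
```

```text
t 12.45 file xy mm [-151.8   -9. ] z 205.5 tool y ang 0.062 F [ 0.5 -0.2  0.7] gap 0.006
lever_tip [(0.7, array([0.557, 0.14 , 0.024]), array([0.565, 0.157, 0.005]))]
bar_top [(0.55, array([0.564, 0.05 , 0.025]), array([0.564, 0.05 , 0.025]))]
file [(0.64, array([0.553, 0.049, 0.   ]), array([0.544, 0.031, 0.023]))]
marker [(0.57, array([ 0.579, -0.091,  0.021]), array([ 0.573, -0.1  ,  0.035]))]
tape_gun [(0.87, array([0.541, 0.344, 0.003]), array([0.421, 0.017, 0.313]))]
can [(0.73, array([ 0.592, -0.461,  0.   ]), array([ 0.573, -0.472,  0.043]))]
bar [[-0.054, -0.018], [-0.0, -0.012], [0.061, -0.003]] [0.024 0.026 0.028]
lever [[-0.007, 0.005], [0.003, 0.046], [0.014, 0.08]] [0.017 0.021 0.027]
```

View pics/p4.png

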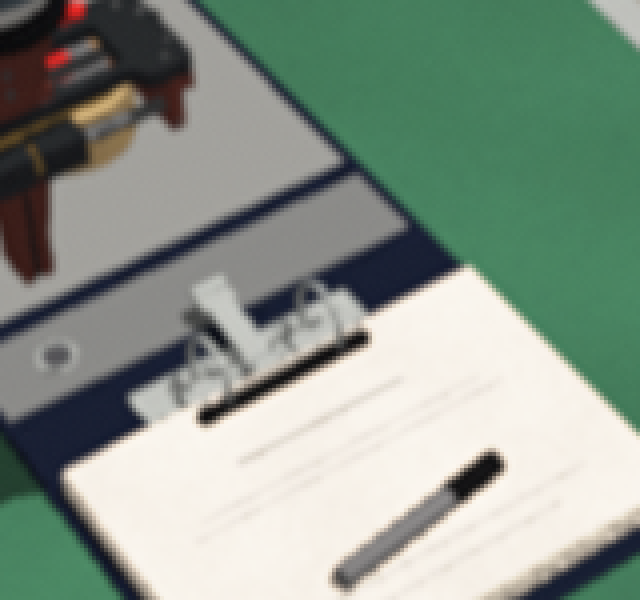

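The lever lies shut at (225,315), with its end 27 mm above the bench. The bar is flat at 25 mm, and the file and the other things haven't moved.

```bash
python3 -c "
from rig import bot
print(bot.job_done())"
```

```text
the job is handed in; nothing more can be done
None
```

The lever is snapped shut and the hold-down bar lies flat on the sheets; the file and the other things show no movement in the last pictures, and the job was handed in at about 12.5 s.

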